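# Populate a control-panel rail: breaker, power supply and relay

## Task

Mount the loose modules on the panel's rail, each pressed down straight and fully seated: the circuit breaker next to the end bracket and the relay socket next to the terminal blocks, each with no more than about a centimetre of gap to it, and the power supply between breaker and socket with at least a centimetre of air on either side. Plug the clear relay fully into the socket. Leave the screwdriver and the parts dish where they lie.

Things in the scene. Friction and masses are not known exactly. Their poses are not given: they have to be found in the camera images.
- backplate: Light grey panel backplate fixed on the bench, 160x310x2.5 mm, with a steel mounting rail (35 wide, 270 long, top 10 mm above the bench); a grey wiring duct, 32 high, lies 58 to 84 mm beyond the rail's middle in +x. Origin: on the bench under the middle of the rail; y along the rail, x across it, z up. Modules' clips are parked open: they go straight down onto the rail.
- end_bracket: Small grey end bracket fixed on the rail near one end (either end): 9.5 mm along the rail, 46 mm across it, 39 mm high. Origin: its middle, at the top of the rail (10 mm above the bench); y along the rail.
- terminals: Five narrow grey terminal blocks in a group, fixed on the rail near the other end: 36 mm along the rail in all, 58 mm across it, 40 mm high. Origin: the group's middle, at the top of the rail; y along the rail. Between bracket and terminals 178 to 209 mm of rail are free.
- breaker_grip (a point): White circuit breaker, black twin toggle; 36 wide (y, goes along the rail), 86 in x. Above shoulders 40 mm up, a nose 45 in x, 36 in y rises to 76 (toggle to 85): grip it across x. Site: mid, 62 above the feet's underside, 66 above bench once seated. Feet straddle the rail (gap 38.5 mm, 48 at the mouth; seat 6 above the feet's underside). 0.22 kg. Either way round.
- supply_grip (a point): Grey power supply module, wide, dark vent slots on top; 54 mm wide (y, goes along the rail), 90 in x. Shoulders 40 mm up, above them a nose 45 in x, 54 in y, up to 76 mm: grip it across x. Site: mid, 62 above the underside of the feet, 66 above the bench once seated. Feet and seat as on the breaker. 0.26 kg. Either way round.
- socket_grip (a point): Black relay socket, 31 mm wide (y, goes along the rail), 78 in x. Shoulders 22 mm up, above them a block 38 in x, 31 in y, up to 52 mm: grip it across x. In its top a well 31 (x) x 24.5 (y), 8 deep, rounded rim. Site: mid, 42 above the underside of the feet, 46 above the bench once seated. Feet and seat as on the breaker. 0.07 kg. Either way round.
- relay_grip (a point): Plug-in relay, clear cover, copper coil inside, standing upright; 28 mm (x) x 21.5 (y), 44 high; lowest 4 mm are blades (20 x 14), edges above them rounded. Site: mid, 31 above the blade ends, 13 below the top; grip across x. It goes down into the socket's well, x along the well's x, blades on its floor; then its point is 33 mm above the socket's. 0.04 kg. Either way round.
- driver: Bystander: screwdriver with red handle, 142 mm long (x), 19 mm thick, lying loose beyond the backplate. Origin: middle of its underside.
- dish: Bystander: round red dish with small parts, 76 mm across, 22 mm high, loose, beyond the backplate. Origin: centre of its underside.
Mind the look-alikes: they are no part of the job. What is shaped like the part that bears socket_grip but blue or orange is not meant.

How it is judged (in metres and radians):
At the end, for the whole second after the job is handed in: All released, at rest. Modules on rail: upright, square (0.08 rad), 4 mm of midline, 3 mm of seated height. Gap breaker-bracket and socket-terminals < 15 mm; supply between breaker and socket, > 8 mm air each side. Relay in socket: 4 mm of its middle, 3 mm of full depth, upright, square (0.15 rad) (x of breaker_grip in the frame of backplate between -0.004 and 0.004 m and z of breaker_grip in the frame of backplate between 0.063 and 0.069 m and y of breaker_grip in the frame of backplate between -0.11 and 0.11 m and angle between the y axis of each of breaker_grip, supply_grip, socket_grip and the y axis of backplate, either way round below 0.08 rad and angle between each of breaker_grip, supply_grip, socket_grip's own z axis and vertical below 0.06 rad and x of supply_grip in the frame of backplate between -0.004 and 0.004 m and z of supply_grip in the frame of backplate between 0.063 and 0.069 m and y of supply_grip in the frame of backplate between -0.11 and 0.11 m and x of socket_grip in the frame of backplate between -0.004 and 0.004 m and z of socket_grip in the frame of backplate between 0.043 and 0.049 m and y of socket_grip in the frame of backplate between -0.11 and 0.11 m and horizontal distance between breaker_grip and end_bracket below 0.03775 m and horizontal distance between socket_grip and terminals below 0.0485 m and horizontal distance between supply_grip and breaker_grip above 0.053 m and horizontal distance between supply_grip and socket_grip above 0.0505 m and horizontal distance between supply_grip and end_bracket above 0.07575 m and horizontal distance between supply_grip and terminals above 0.084 m and horizontal distance between relay_grip and socket_grip below 0.004 m and z of relay_grip in the frame of socket_grip between 0.03 and 0.036 m and angle between the y axis of relay_grip and the y axis of socket_grip, either way round below 0.15 rad and angle between relay_grip's own z axis and vertical below 0.08 rad and linear speed of each of breaker, supply, socket, relay below 0.01 m/s); the robot touches nothing.
It fails at once if the screwdriver is disturbed (moved more than 15 mm) (distance of driver from where it was at the start of the episode above 0.015 m).
It fails at once if the parts dish is disturbed (moved more than 15 mm) (distance of dish from where it was at the start of the episode above 0.015 m).
It also fails if it takes over 99 s, if anything falls off the work surface, if the arm or the gripper's body presses on something with over 40 N, if the wrist force passes 120 N, or if a joint passes its speed limit or range.

## Robot

A 6-joint arm with a two-finger parallel gripper is mounted at the origin on a cart in front of the work surface, level with it; the furniture and walls round the work are solid. World frame = base frame: x ahead of the robot, y to its left, z up, the work surface at z = 0. Lengths are in m, angles in degrees, forces in N, time in s.
With the tool pointing down it reaches from about 0.325 to 0.775 m from the base axis. Payload 5.5 kg.
Tool frame: the origin (TCP) lies at the centre of the arm's flange, where the gripper is bolted on; the fingertips stand 182 mm ahead of it and the grasp point (between the pads) lies 163 mm ahead of it; z points along the fingers, y is the direction in which the jaws open and shut (so a half turn about z gives the same grasp; the last joint's range is limited). The gripper opens to 88 mm and grips with 3 to 60 N. Pads are 20 mm wide; open, the fingers measure 115 mm over their backs; the gripper's body (75 mm by 178 mm) begins 61 mm behind the grasp point.
Start: joints at [-73.551, 5.22, 70.514, -0, 104.267, -3.249], TCP at [0.202, -0.565, 0.405] pointing down, gripper open.
Joint ranges: [-164.24, 164.24], [-49.07, 125.15], [9.68, 141.18], [-86.29, 266.29], [3.28, 154.24], [-151.56, 151.56]. Speed limits (degrees/s): [147.25, 147.25, 172.46, 180, 180, 180].

## Interface

Orientations are given as [roll, pitch, yaw] about the fixed x, y, z axes, in that order (R = Rz(yaw) Ry(pitch) Rx(roll)).
In Python, from station import r gives the robot as it stands. The module is installed in compiled form; this text tells all that it offers. Calls block until the motion is done:
- r.reach(position, orientation): joint-space move of the TCP to a pose.
- r.servo_line(position, rotation=None, speed=0.15): straight line of the TCP; rotation=None keeps the orientation; speed is the mean speed in m/s.
- r.move_joints(angles): joint-space move.
- r.let_go() and r.grab(squeeze=None): open the fingers fully, or close them until they stop; squeeze is the grip in N (None keeps the last).
- r.wait(seconds).
- r.inverse_kinematics(position, orientation): joint angles nearest the present ones, or None.
- r.sense(): the state.
- r.snapshot(name): name is "scene" or "side" or "wrist"; returns a dict with "frame" (420x560x3 uint8, red, green, blue), "fx", "fy", "cx", "cy" (pixels), "R" (3x3) and "t" (3): a world point X has camera coordinates R X + t. Camera axes: x right, y down, z forward; pixel columns grow to the right and rows downward; lengths in m; the calibration is good to about 2 mm. A picture is of the moment at which its call begins. There is no depth.
A pose or a line that the arm cannot do raises r.IKError and nothing moves.
- r.hand_in(): hands the job in, once; it reports no verdict.
The state is a dict: "clock": time; "joints": joint angles; "joint_vel": joint speeds; "joint_torque": joint torques, N m; "tcp_pos": TCP position; "orientation": TCP orientation; "contact_force": force on the tool from outside, world axes, zero at the start; "torque": the same for the moment, N m; "opening": finger opening in m.
Only numpy, scipy, OpenCV 4.12 (cv2) and the standard library are available. Lean on these libraries where they do the work, as an engineer would, in place of code of your own. Each camera call takes 0.05 s, during which the arm holds its last target.

## Working session

There is one attempt and no reset: what is moved stays moved. The work goes in short steps, each a Python script; the robot and the scene stay as the last script left them, time stands still between calls to the robot, and variables do not carry over. Pictures are saved under pics/ and viewed, and the job is handed in when it is done.

```bash
mkdir -p pics; ls; cat > h.py <<'E'
import numpy as np,cv2
from station import r
def snap(n,f):
    s=r.snapshot(n); cv2.imwrite('pics/'+f+'.png',s['frame'][:,:,::-1]); np.savez('pics/'+f+'.npz',**s); return s
E
python3 - <<'E'
from h import *
for n in ['scene','side','wrist']:
    s=snap(n,n+'0'); print(n,s['fx'],s['cx'],s['cy'],np.round(s['R'],3).tolist(),np.round(s['t'],3), np.round(-s['R'].T@s['t'],3))
print(r.sense())
E
```

```text
pics
scene 462.3876129728764 276.24950988340186 208.03361761995458 [[0.871, -0.492, -0.015], [-0.363, -0.621, -0.695], [0.332, 0.61, -0.719]] [-0.567  0.198  1.019] [ 0.227 -0.778  0.862]
side 431.89150291896317 271.04241903891216 212.92099429918022 [[-0.997, -0.079, -0.005], [-0.023, 0.349, -0.937], [0.076, -0.934, -0.35]] [0.576 0.131 0.79 ] [0.517 0.737 0.402]
wrist 354.45322979002367 282.5813715708255 210.52073819060587 [[0.336, -0.942, -0.001], [-0.904, -0.323, 0.279], [-0.263, -0.093, -0.96]] [-0.599 -0.034  0.39 ] [ 0.273 -0.539  0.383]
{'clock': 0.15, 'joints': array([-7.35505512e+01,  5.25459502e+00,  7.05664427e+01, -7.24547102e-04,
        1.04265273e+02, -3.24536881e+00]), 'joint_vel': array([ 0.02970578, -0.21746002, -0.26648486,  0.00040729, -0.00325871,
        0.01620439]), 'joint_torque': array([ 1.42524801e-03, -4.47044063e+01, -4.06907701e+01,  6.99143414e-02,
        2.73735111e-02, -1.08765057e-04]), 'tcp_pos': array([ 0.20225099, -0.5649444 ,  0.40374776]), 'orientation': array([-1.79913788e+02, -4.18486370e-03,  1.96946364e+01]), 'contact_force': array([ 0.01204961, -0.5046845 ,  0.40806831]), 'torque': array([-0.02537335, -0.0069234 ,  0.01838841]), 'opening': 0.08800739614814684}
```

View pics/scene0.png

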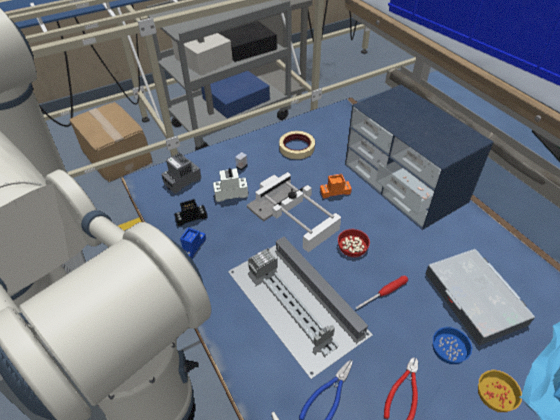

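View pics/side0.png

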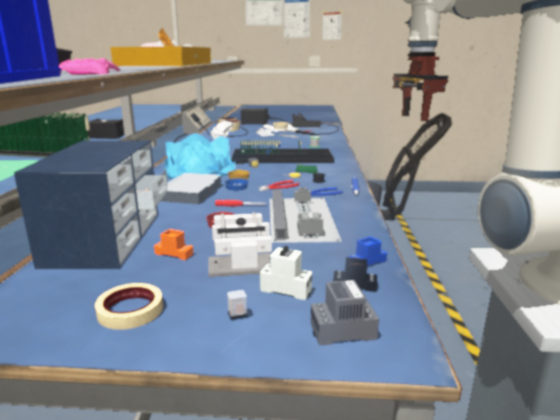

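View pics/wrist0.png

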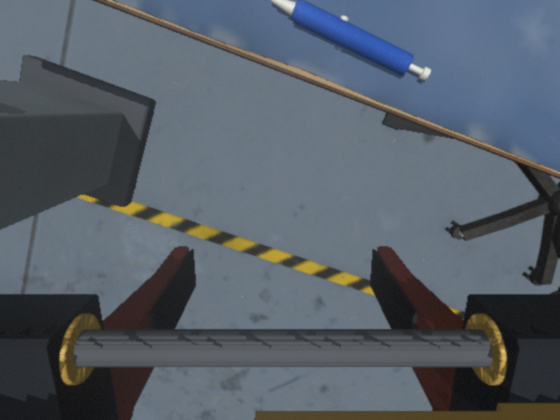

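Scene view: supply ≈(181,173), breaker ≈(230,185), black socket ≈(190,213), relay ≈(241,160), terminals ≈(263,262), bracket ≈(325,340), dish (353,243), driver (385,292). Next: rough positions, then wrist views.

```bash
cat >> h.py <<'E'
def ray(s,uv,z):
    d=s['R'].T@np.array([(uv[0]-s['cx'])/s['fx'],(uv[1]-s['cy'])/s['fy'],1]); c=-s['R'].T@s['t']
    return c+d*(z-c[2])/d[2]
def proj(s,X):
    p=s['R']@np.asarray(X)+s['t']; return np.array([s['fx']*p[0]/p[2]+s['cx'],s['fy']*p[1]/p[2]+s['cy']])
E
python3 - <<'E'
from h import *
s=dict(np.load('pics/scene0.npz'))
for n,uv,z in [('sup',(180,163),.07),('brk',(230,178),.07),('sock',(190,208),.05),('rel',(241,155),.044),('term',(263,257),.05),('brkt',(325,330),.05),('dish',(353,243),.01),('drv',(385,292),.01),('plateNearL',(230,271),0),('plateFarR',(369,332),0),('plR',(310,376),0),('ductL',(280,240),.03),('ductR',(365,330),.03),('blue',(192,238),.05),('fixture',(320,232),.05),('orange',(335,183),.04),('fix2',(272,184),0.05)]:
    print(n,np.round(ray(s,uv,z),3))
w=dict(np.load('pics/wrist0.npz'))
from scipy.spatial.transform import Rotation as R
T=R.from_euler('xyz',[-179.91,0,19.69],degrees=True).as_matrix()
print(T.T@(-w['R'].T@w['t']-np.array([.20225,-.56494,.40375])), T.T@w['R'].T)
E
```

```text
sup [0.454 0.166 0.07 ]
brk [0.543 0.046 0.07 ]
sock [0.419 0.017 0.05 ]
rel [0.621 0.143 0.044]
term [ 0.502 -0.206  0.05 ]
brkt [ 0.522 -0.424  0.05 ]
dish [ 0.721 -0.248  0.01 ]
drv [ 0.7   -0.395  0.01 ]
plateNearL [ 0.435 -0.168  0.   ]
plateFarR [ 0.616 -0.451  0.   ]
plR [ 0.461 -0.469  0.   ]
ductL [ 0.568 -0.168  0.03 ]
ductR [ 0.598 -0.455  0.03 ]
blue [ 0.387 -0.075  0.05 ]
fixture [ 0.652 -0.208  0.05 ]
orange [ 0.783 -0.079  0.04 ]
fix2 [ 0.635 -0.009  0.05 ]
[ 0.07488634 -0.00030192  0.02052327] [[-8.83460335e-04 -9.60434189e-01 -2.78505635e-01]
 [ 9.99999482e-01 -9.89548154e-04  2.40339844e-04]
 [-5.06425341e-04 -2.78505279e-01  9.60434565e-01]]
```

```bash
python3 - <<'E'
from h import *
r.reach([0.53,-0.31,0.45],[180,0,0]); snap('wrist','w_panel')
r.reach([0.53,0.10,0.45],[180,0,0]); snap('wrist','w_parts')
s=r.sense(); print(s['clock'],s['tcp_pos'],s['joints'])
E
```

```text
3.3083 [0.53035174 0.09897049 0.4498883 ] [ 6.96276486e+00 -3.30818253e+00  7.45288397e+01 -1.84119225e-02
  1.08787340e+02  9.70528504e+01]
```

View pics/w_panel.png

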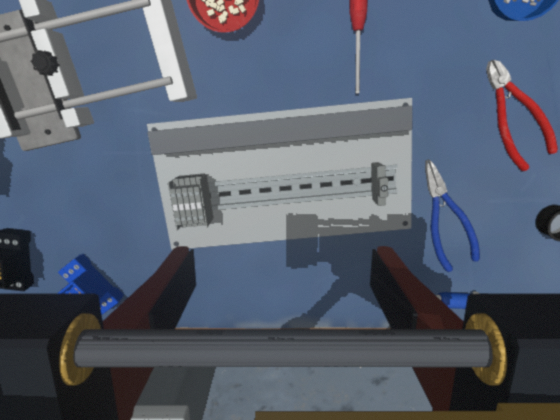

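View pics/w_parts.png

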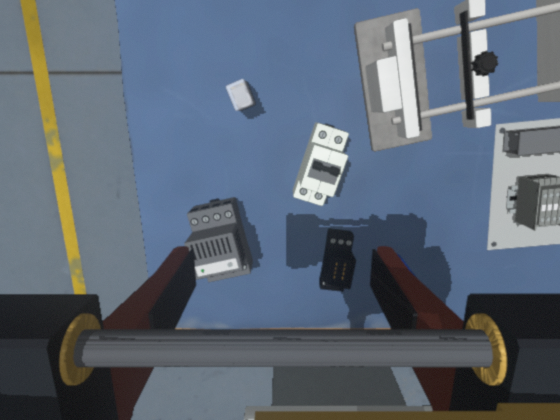

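Panel view: plate corners ≈(150,125),(411,99),(175,248); rail (218,193)-(397,180), terminals left (188,200), bracket right (383,184). Parts view: supply (218,240), breaker (322,165), black socket (338,260), relay (240,95). I'll take a closer opposing pair of the panel, so hand-eye error cancels, plus one of the parts.

```bash
python3 - <<'E'
from h import *
r.reach([0.43,0.10,0.40],[180,0,0]); snap('wrist','w_parts2')
r.reach([0.46,-0.31,0.38],[180,0,0]); snap('wrist','w_p0'); print(r.sense()['tcp_pos'])
r.reach([0.57,-0.31,0.38],[180,0,180]); snap('wrist','w_p180')
s=r.sense(); print(s['clock'],s['tcp_pos'],s['joints'],s['orientation'])
for f in ['w_p0','w_p180','w_parts2']:
    im=cv2.imread(f'pics/{f}.png'); cv2.imwrite(f'pics/{f}z.png',cv2.resize(im[0:300,80:480],None,fx=2,fy=2,interpolation=cv2.INTER_CUBIC))
E
```

```text
[ 0.46053813 -0.30901485  0.38030948]
8.075 [ 0.56994081 -0.31000187  0.38005437] [-3.15462411e+01  1.26627404e+01  6.47985484e+01 -1.36408491e-03
  1.02535975e+02 -1.21523730e+02] [-1.79997434e+02  1.63641174e-03  1.79977193e+02]
```

View pics/w_p0z.png

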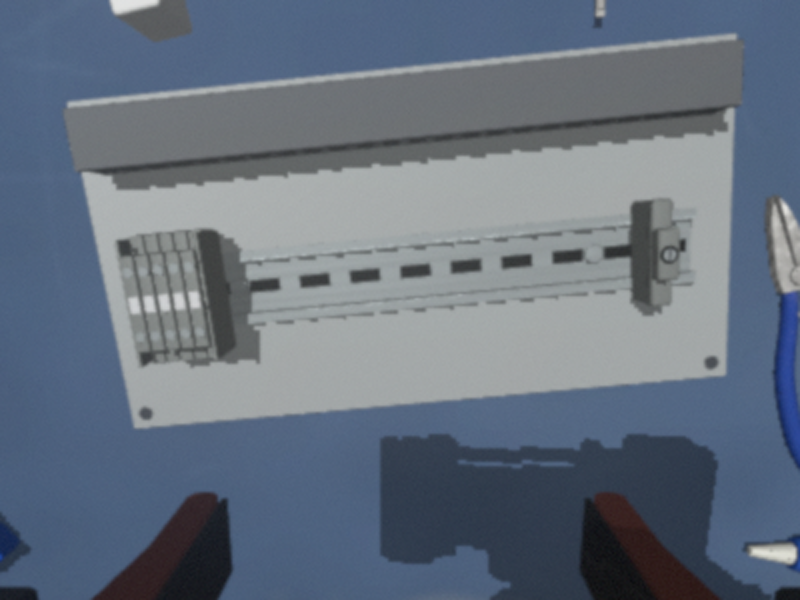

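View pics/w_p180z.png

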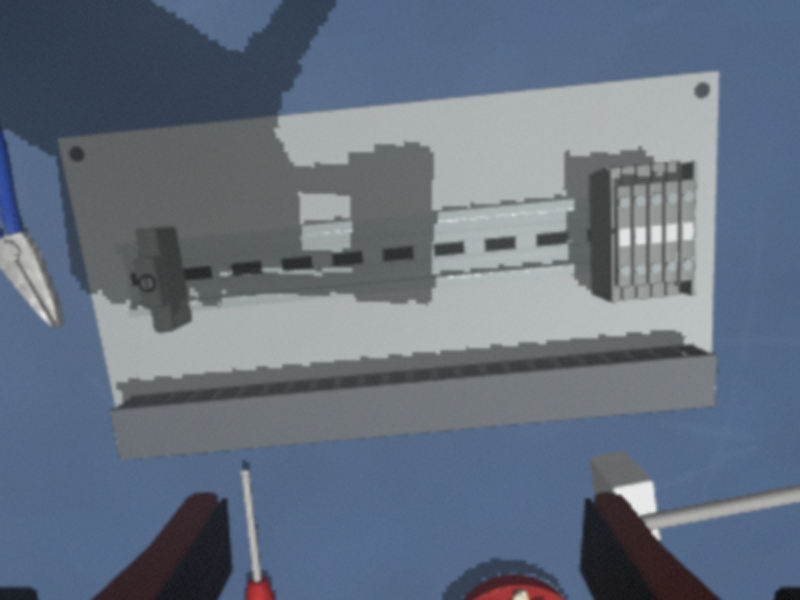

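View pics/w_parts2z.png

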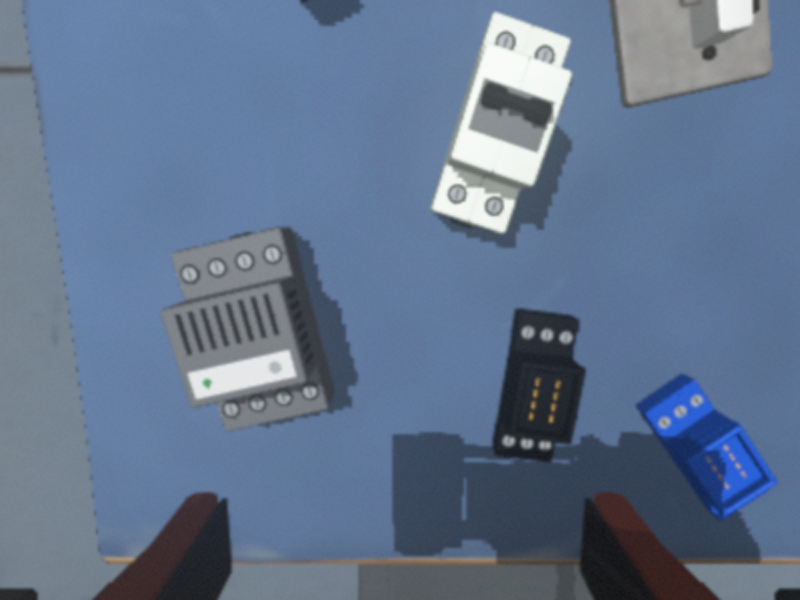

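```bash
cat >> h.py <<'E'
def rect(s,z,x0,x1,y0,y1,res=.0005):
    # top-down metric image: rows -> x descending(up=+x), cols -> y descending
    xs=np.arange(x1,x0,-res); ys=np.arange(y1,y0,-res)
    Y,X=np.meshgrid(ys,xs); P=np.stack([X,Y,np.full_like(X,z)],-1)@s['R'].T+s['t']
    u=(s['fx']*P[...,0]/P[...,2]+s['cx']).astype(np.float32); v=(s['fy']*P[...,1]/P[...,2]+s['cy']).astype(np.float32)
    return cv2.remap(s['frame'],u,v,cv2.INTER_CUBIC),xs,ys
def load(f): return dict(np.load('pics/'+f+'.npz'))
E
python3 - <<'E'
from h import *
for f,px in [('w_p0',[(147.5,214),(442.5,188)]),('w_p180',[(111,69),(439,36)])]:
    s=load(f); a,b=[ray(s,p,.0025) for p in px]; d=a-b if a[1]>b[1] else b-a
    print(f,np.round(a,4),np.round(b,4),np.degrees(np.arctan2(-d[0],d[1])),np.linalg.norm(d))
    im,xs,ys=rect(s,.010,.42,.62,-.47,-.15); cv2.imwrite(f'pics/{f}_r.png',im[:,:,::-1])
E
```

```text
w_p0 [ 0.4282 -0.1674  0.0025] [ 0.4561 -0.4744  0.0025] 5.206719040313365 0.30827834674808047
w_p180 [ 0.4569 -0.4717  0.0025] [ 0.4291 -0.1668  0.0025] 5.211321025582063 0.30625641818092336
```

View pics/w_p0_r.png

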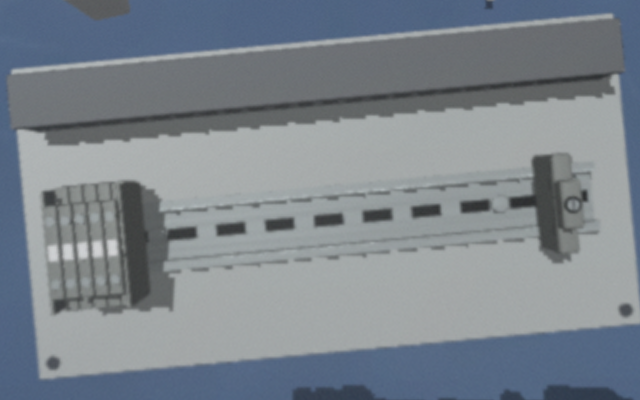

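View pics/w_p180_r.png

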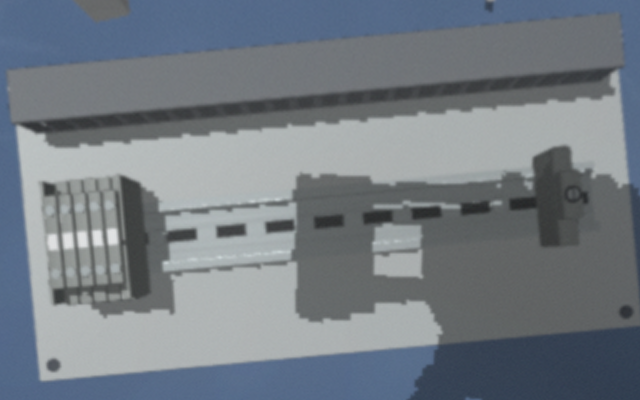

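```bash
python3 - <<'E'
from h import *
from scipy.signal import find_peaks
a=np.radians(5.21); ey=np.array([-np.sin(a),np.cos(a)]); ex=np.array([np.cos(a),np.sin(a)])
o=np.array([.512,-.315])
for f,rg in [('w_p0',(-.08,.05)),('w_p180',(0.02,.06))]:
    s=load(f); us=np.arange(-.03,.03,.0005); vs=np.arange(*rg,.001)
    P=o+us[:,None,None]*ex+vs[None,:,None]*ey
    P=np.concatenate([P,np.full(P.shape[:2]+(1,),.010)],-1)@s['R'].T+s['t']
    u=(s['fx']*P[...,0]/P[...,2]+s['cx']).astype(np.float32); v=(s['fy']*P[...,1]/P[...,2]+s['cy']).astype(np.float32)
    g=cv2.remap(cv2.cvtColor(s['frame'],cv2.COLOR_RGB2GRAY),u,v,cv2.INTER_CUBIC).astype(float)
    m=g.mean(1); print(f); print([(round(x*1000,1),int(y)) for x,y in zip(us,m)])
E
```

```text
w_p0
[(np.float64(-30.0), 167), (np.float64(-29.5), 167), (np.float64(-29.0), 167), (np.float64(-28.5), 167), (np.float64(-28.0), 167), (np.float64(-27.5), 167), (np.float64(-27.0), 167), (np.float64(-26.5), 167), (np.float64(-26.0), 167), (np.float64(-25.5), 167), (np.float64(-25.0), 167), (np.float64(-24.5), 167), (np.float64(-24.0), 167), (np.float64(-23.5), 167), (np.float64(-23.0), 167), (np.float64(-22.5), 166), (np.float64(-22.0), 164), (np.float64(-21.5), 157), (np.float64(-21.0), 148), (np.float64(-20.5), 139), (np.float64(-20.0), 135), (np.float64(-19.5), 139), (np.float64(-19.0), 148), (np.float64(-18.5), 154), (np.float64(-18.0), 156), (np.float64(-17.5), 157), (np.float64(-17.0), 157), (np.float64(-16.5), 157), (np.float64(-16.0), 157), (np.float64(-15.5), 153), (np.float64(-15.0), 145), (np.float64(-14.5), 137), (np.float64(-14.0), 136), (np.float64(-13.5), 143), (np.float64(-13.0), 150), (np.float64(-12.5), 154), (np.float64(-12.0), 155), (np.float64(-11.5), 155), (np.float64(-11.0), 155), (np.float64(-10.5), 155), (np.float64(-10.0), 154), (np.float64(-9.5), 154), (np
[... 4244 characters left out ...]
 (np.float64(16.0), 179), (np.float64(16.5), 180), (np.float64(17.0), 180), (np.float64(17.5), 180), (np.float64(18.0), 180), (np.float64(18.5), 180), (np.float64(19.0), 180), (np.float64(19.5), 180), (np.float64(20.0), 180), (np.float64(20.5), 180), (np.float64(21.0), 180), (np.float64(21.5), 180), (np.float64(22.0), 180), (np.float64(22.5), 180), (np.float64(23.0), 180), (np.float64(23.5), 180), (np.float64(24.0), 180), (np.float64(24.5), 180), (np.float64(25.0), 180), (np.float64(25.5), 180), (np.float64(26.0), 180), (np.float64(26.5), 180), (np.float64(27.0), 181), (np.float64(27.5), 181), (np.float64(28.0), 181), (np.float64(28.5), 181), (np.float64(29.0), 181), (np.float64(29.5), 181)]
```

```bash
cat >> h.py <<'E'
A=5.21; a_=np.radians(A); ey=np.array([-np.sin(a_),np.cos(a_)]); ex=np.array([np.cos(a_),np.sin(a_)])
O=np.array([.510,-.3152])   # point on rail mid
def toP(p): d=np.asarray(p)[:2]-O; return np.array([d@ex,d@ey])
def toW(u,v): return O+u*ex+v*ey
E
python3 - <<'E'
from h import *
for f,t,b in [('w_p0',(183.5,148.5),(406,125)),('w_p180',(388.5,116),(161.5,132.5))]:
    s=load(f); print(f,toP(ray(s,t,.05)),toP(ray(s,b,.049)))
    im=s['frame'][:,:,::-1]
c=[load('w_p0')['frame'][90:190,130:240,::-1],load('w_p0')['frame'][90:190,340:450,::-1],load('w_p180')['frame'][65:165,340:450,::-1],load('w_p180')['frame'][85:185,120:230,::-1]]
c=[cv2.resize(x,None,fx=3.6,fy=2.9,interpolation=cv2.INTER_CUBIC) for x in c]
cv2.imwrite('pics/ends.png',np.vstack([np.hstack(c[:2]),np.hstack(c[2:])]))
E
```

```text
w_p0 [-1.87174917e-05  9.18662049e-02] [ 0.00232322 -0.1003011 ]
w_p180 [-0.00241536  0.09484327] [-0.00658642 -0.0988939 ]
```

View pics/ends.png

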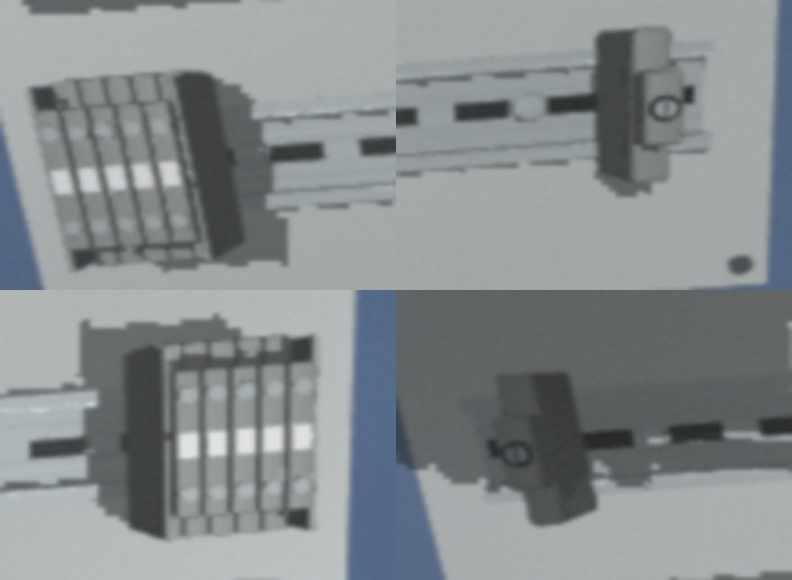

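```bash
python3 - <<'E'
from h import *
s=load('w_parts2'); 
f=s['frame'][150:240,310:390,::-1].astype(float); g=np.clip(f*2.5,0,255).astype(np.uint8)
c1=cv2.resize(g,(400,450),interpolation=cv2.INTER_CUBIC)
w=load('w_parts')['frame'][70:120,210:270,::-1]; c2=cv2.resize(w,(400,333),interpolation=cv2.INTER_CUBIC); c2=np.vstack([c2,np.zeros((117,400,3),np.uint8)])
cv2.imwrite('pics/sr.png',np.hstack([c1,c2]))
for n,q,z in [('brk',[(492,38),(571,68),(535,186),(452,163)],.076),('sup',[(163,310),(275,283),(303,380),(190,405)],.076)]:
    P=np.array([ray(s,(x/2+80,y/2),z)[:2] for x,y in q]); c=P.mean(0); e=[P[(i+1)%4]-P[i] for i in range(4)]
    print(n,c,[round(np.linalg.norm(v),4) for v in e],[round(np.degrees(np.arctan2(v[1],v[0])),1) for v in e])
E
```

```text
brk [0.54360448 0.05632056] [np.float64(0.0329), np.float64(0.0453), np.float64(0.0351), np.float64(0.0478)] [np.float64(-108.8), np.float64(164.7), np.float64(75.3), np.float64(-17.9)]
sup [0.45150108 0.17373428] [np.float64(0.0497), np.float64(0.0432), np.float64(0.0518), np.float64(0.0427)] [np.float64(-76.9), np.float64(-166.5), np.float64(102.5), np.float64(10.7)]
```

View pics/sr.png

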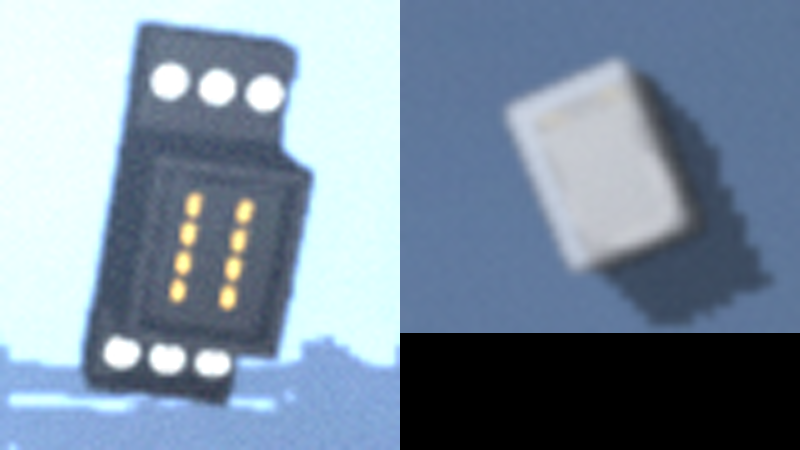

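```bash
cat >> h.py <<'E'
def st(tag=''):
    s=r.sense(); print(tag,'t%.1f'%s['clock'],'tcp',np.round(s['tcp_pos'],4),'ori',np.round(s['orientation'],2),'F',np.round(s['contact_force'],1),'M',np.round(s['torque'],2),'op %.4f'%s['opening']); return s
YP=90+A
def pick(xy,yaw,zg,squeeze,zup=.36):
    r.let_go() if r.sense()['opening']<.08 else None
    r.reach([xy[0],xy[1],zup],[180,0,yaw])
    r.servo_line([xy[0],xy[1],zg+.163],speed=.2); st('down')
    r.grab(squeeze); st('grab')
    r.servo_line([xy[0],xy[1],zup],speed=.15); st('up')
E
python3 - <<'E'
from h import *
pick([.5436,.0563],73.4,.064,30)
w=toW(0,-.0755); print(w)
r.servo_line([w[0],w[1],.36],[180,0,YP],speed=.3); st('over')
snap('wrist','b1'); snap('scene','b1s'); snap('side','b1d')
E
```

```text
down t11.0 tcp [0.544  0.0562 0.2283] ori [ 1.7991e+02 -3.0000e-02  7.3390e+01] F [ 0.  -0.5 -0.2] M [-0.03 -0.02  0.03] op 0.0878
grab t11.7 tcp [0.5437 0.0563 0.2271] ori [179.99  -0.    73.4 ] F [ 1.6 -0.2  0.5] M [-0.07 -0.12  0.05] op 0.0447
up t12.8 tcp [0.5435 0.0563 0.3585] ori [-1.7987e+02  5.0000e-02  7.3400e+01] F [-0.1  0.  -3.4] M [-0.02 -0.04 -0.01] op 0.0448
[ 0.51685588 -0.39038808]
over t14.4 tcp [ 0.5171 -0.3894  0.3601] ori [ 1.7999e+02 -2.0000e-02  9.5260e+01] F [ 1.   0.4 -1.6] M [-0.08 -0.09  0.02] op 0.0451
```

View pics/b1.png

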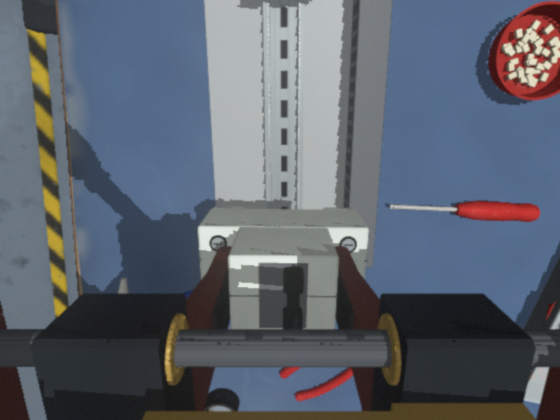

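View pics/b1s.png

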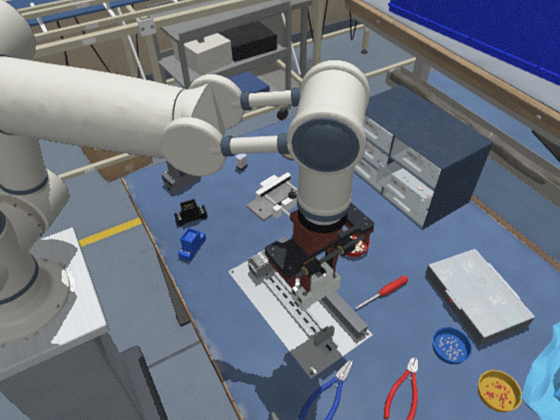

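```bash
python3 - <<'E'
from h import *
s=load('b1')
for uv in [(233,251),(332,251)]: print(toP(ray(s,uv,.209)))
print(toP(r.sense()['tcp_pos']), 'rail', [toP(ray(s,p,.01)) for p in [(263,60),(300,60),(264,180),(304,180)]])
E
```

```text
[-0.02086033 -0.05297578]
[ 0.01845049 -0.05297933]
[ 0.00041564 -0.07451071] rail [array([-0.01804497,  0.04116766]), array([0.01385899, 0.04116517]), array([-0.01872652, -0.06394521]), array([ 0.01906934, -0.06394843])]
```

```bash
cat >> h.py <<'E'
def press(u,v,ztop,zseat,over=.002,fmax=45,step=.002):
    w=toW(u,v)
    r.servo_line([w[0],w[1],ztop],speed=.2); r.wait(.2); s=st('pre'); f0=s['contact_force'][2]
    z=ztop
    while z>zseat-over+1e-6:
        z=max(z-step,zseat-over); r.servo_line([w[0],w[1],z],speed=.04); r.wait(.05)
        s=r.sense(); df=s['contact_force'][2]-f0
        print('cmd %.4f z %.4f dF %.1f Fxy %s'%(z,s['tcp_pos'][2],df,np.round(s['contact_force'][:2],1)))
        if df>fmax: print('STOP');break
E
python3 - <<'E'
from h import *
press(0,-.077,.243,.2311)
st('end'); snap('wrist','b2'); snap('side','b2d')
E
```

```text
pre t15.5 tcp [ 0.5174 -0.3922  0.2453] ori [1.7986e+02 1.5000e-01 9.5210e+01] F [-0.4  0.4 -1.5] M [-0.03 -0.09 -0.01] op 0.0443
cmd 0.2410 z 0.2410 dF -1.2 Fxy [ 0.8 -0.2]
cmd 0.2390 z 0.2388 dF -0.7 Fxy [ 0.2 -0.7]
cmd 0.2370 z 0.2369 dF 0.2 Fxy [ 0.4 -0.6]
cmd 0.2350 z 0.2349 dF -0.0 Fxy [-0.7  0.7]
cmd 0.2330 z 0.2329 dF -0.9 Fxy [-0.4  0.1]
cmd 0.2310 z 0.2311 dF -0.3 Fxy [ 1.  -0.6]
cmd 0.2291 z 0.2311 dF 7.7 Fxy [-1.5  3.2]
end t17.6 tcp [ 0.5169 -0.3919  0.2311] ori [1.7996e+02 5.0000e-02 9.5210e+01] F [-1.5  3.2  6.1] M [0.35 0.49 0.01] op 0.0452
```

View pics/b2.png

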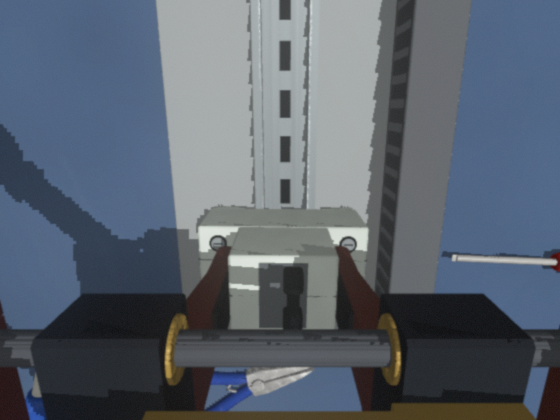

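Breaker seated at the expected height (contact at TCP z 0.2311, no side force). Release and take the supply.

```bash
python3 - <<'E'
from h import *
r.let_go(); p=r.sense()['tcp_pos']; r.servo_line([p[0],p[1],.36],speed=.25)
snap('wrist','b3')
pick([.4515,.1737],102.6,.064,30)
snap('wrist','s1')
w=toW(0,-.001)
r.servo_line([w[0],w[1],.36],[180,0,YP],speed=.3); st('over')
snap('wrist','s2')
im=np.hstack([load('s1')['frame'],load('s2')['frame']])[:,:,::-1]; cv2.imwrite('pics/s12.png',cv2.resize(im,(800,300)))
E
```

```text
down t22.1 tcp [0.4519 0.1736 0.2282] ori [ 1.7991e+02 -1.0000e-02  1.0258e+02] F [0.  0.2 0.6] M [-0.02 -0.12 -0.01] op 0.0877
grab t22.8 tcp [0.4516 0.1737 0.2271] ori [179.98   0.   102.6 ] F [ 0.6 -0.7  0.6] M [-0.01 -0.2   0.02] op 0.0447
up t23.9 tcp [0.4514 0.1737 0.3586] ori [-1.7986e+02  1.0000e-02  1.0260e+02] F [ 0.5  0.1 -3.6] M [-0.05 -0.1  -0.01] op 0.0451
over t25.7 tcp [ 0.5102 -0.3152  0.3603] ori [ 1.7998e+02 -1.0000e-02  9.5290e+01] F [-0.5  0.  -2.8] M [-0.01 -0.12 -0.05] op 0.0447
```

View pics/b3.png

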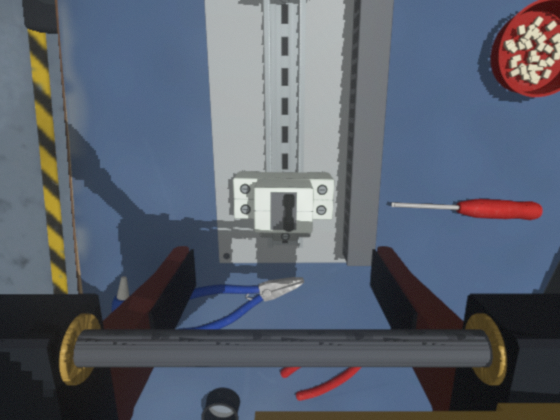

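View pics/s12.png

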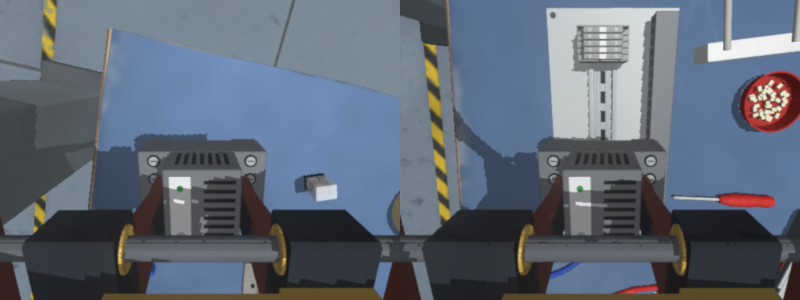

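b3 shows the breaker square on the rail at (283,200) with the bracket close behind it. The supply is held straight.

```bash
python3 - <<'E'
from h import *
press(0,-.001,.243,.2311); st('end')
r.let_go(); p=r.sense()['tcp_pos']; r.servo_line([p[0],p[1],.36],speed=.25)
snap('wrist','s3')
# socket look
s=load('w_parts2')
q=[(150,160),(312,175),(276,357),(125,340)]
P=np.array([ray(s,(310+x/5,150+y/5),.052)[:2] for x,y in q]); e=[P[(i+1)%4]-P[i] for i in range(4)]
print(P.mean(0),[round(np.linalg.norm(v),4) for v in e],[round(np.degrees(np.arctan2(v[1],v[0])),1) for v in e])
print('pins',ray(s,(310+211/5,150+250/5),.044))
a=ray(s,(310+172/5,150+295/5),.044);b=ray(s,(310+195/5,150+205/5),.044);print(np.degrees(np.arctan2(*(b-a)[1::-1])))
# move above socket and look
r.reach([.44,.02,.33],[180,0,90]); 
snap('wrist','k1')
E
```

```text
pre t26.7 tcp [ 0.5105 -0.3164  0.2452] ori [1.7985e+02 1.3000e-01 9.5220e+01] F [ 0.5  0.4 -3.8] M [ 0.02 -0.11 -0.02] op 0.0449
cmd 0.2410 z 0.2410 dF 0.1 Fxy [0.3 0.4]
cmd 0.2390 z 0.2388 dF 0.6 Fxy [-0.   0.1]
cmd 0.2370 z 0.2369 dF 0.3 Fxy [-0.7  0.3]
cmd 0.2350 z 0.2349 dF 0.3 Fxy [ 0.7 -0.3]
cmd 0.2330 z 0.2329 dF 1.0 Fxy [ 0.3 -0.5]
cmd 0.2310 z 0.2312 dF 1.2 Fxy [ 0.2 -0.1]
cmd 0.2291 z 0.2311 dF 9.8 Fxy [-2.   1.5]
end t28.8 tcp [ 0.5101 -0.3162  0.2311] ori [1.7996e+02 5.0000e-02 9.5210e+01] F [-2.   1.5  6. ] M [ 0.42  0.62 -0.05] op 0.0446
[0.41881611 0.03159688] [np.float64(0.0309), np.float64(0.0364), np.float64(0.0297), np.float64(0.0356)] [np.float64(-95.5), np.float64(172.8), np.float64(83.2), np.float64(-5.4)]
pins [0.41860607 0.03095677 0.044     ]
-11.29363706308935
```

View pics/s3.png

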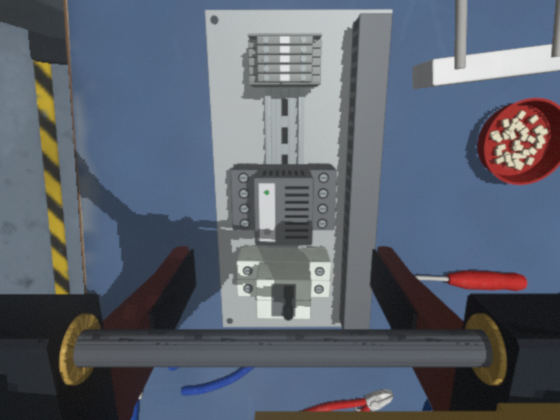

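View pics/k1.png

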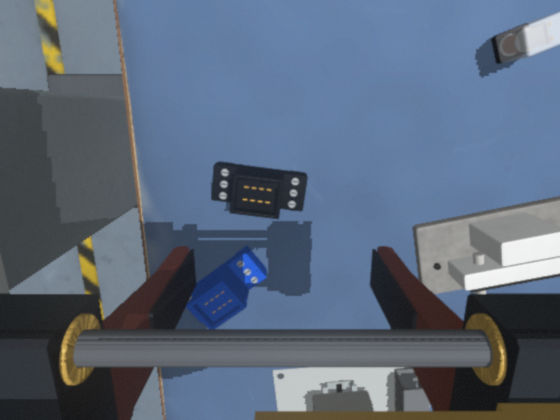

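```bash
python3 - <<'E'
from h import *
s=load('k1')
g=s['frame'][150:230,200:320]; hsv=cv2.cvtColor(g,cv2.COLOR_RGB2HSV)
m=cv2.inRange(hsv,(10,80,80),(30,255,255)); m2=m[25:60,30:80]
ys,xs=np.nonzero(m); print(len(xs)); P=np.array([ray(s,(x+200,y+150),.044)[:2] for x,y in zip(xs,ys)])
rc=cv2.minAreaRect((P*1000).astype(np.float32)); print(P.mean(0),rc)
cv2.imwrite('pics/k1z.png',np.clip(cv2.resize(g[:,:,::-1],None,fx=6,fy=6,interpolation=cv2.INTER_CUBIC).astype(float)*2.2,0,255))
s=load('s3')
for n,uv,z in [('term face',(284,86),.045),('sup shoulder top edge L',(235,167),.044),('supR',(333,167),.044),('sup bottom',(234,231),.044),('brk+ lowest',(238,248),.044),('brk-',(238,293),.044)]: print(n,toP(ray(s,uv,z)))
E
```

```text
120
[0.41891498 0.03140725] ((418.8647766113281, 31.421411514282227), (12.106531143188477, 21.74250030517578), 82.61404418945312)
term face [-0.0008035   0.09177781]
sup shoulder top edge L [-0.04168641  0.02800401]
supR [0.04007989 0.02793785]
sup bottom [-0.04473429 -0.02854059]
brk+ lowest [-0.04179578 -0.04458709]
brk- [-0.04340782 -0.08936384][ WARN:0@0.748] global loadsave.cpp:1063 imwrite_ Unsupported depth image for selected encoder is fallbacked to CV_8U.
```

View pics/k1z.png

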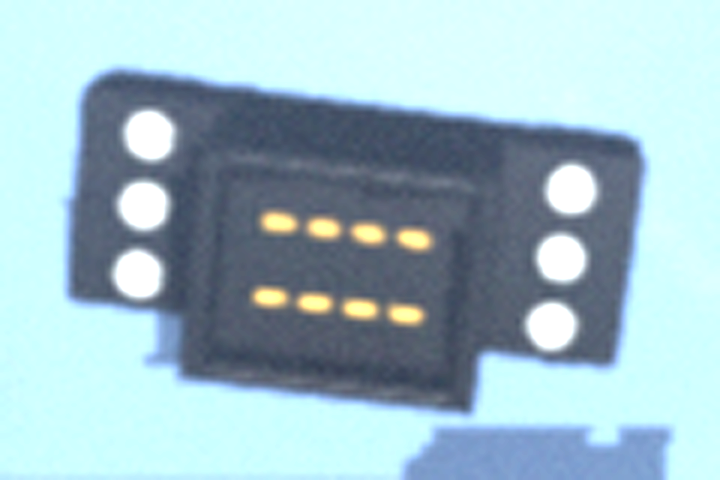

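```bash
python3 - <<'E'
from h import *
pick([.4189,.0314],82.7,.049,20,.34)
w=toW(0,.0705)
r.servo_line([w[0],w[1],.34],[180,0,YP],speed=.3); st('over')
s=snap('wrist','k2')
E
```

```text
down t32.7 tcp [0.4194 0.0312 0.2128] ori [179.94  -0.    82.7 ] F [-0.2 -0.  -0. ] M [-0.05 -0.06 -0.05] op 0.0875
grab t33.6 tcp [0.4189 0.0314 0.212 ] ori [179.99  -0.    82.7 ] F [-0.1  0.5 -1.1] M [-0.   -0.11  0.  ] op 0.0381
up t34.6 tcp [0.4188 0.0314 0.3388] ori [-1.7989e+02  2.0000e-02  8.2700e+01] F [ 0.4  0.4 -1.5] M [-0.04 -0.05  0.02] op 0.0378
over t35.7 tcp [ 0.5035 -0.2441  0.3397] ori [-1.7997e+02 -6.0000e-02  9.5240e+01] F [0.1 0.6 0.6] M [-0.06 -0.08  0.03] op 0.0378
```

View pics/k2.png

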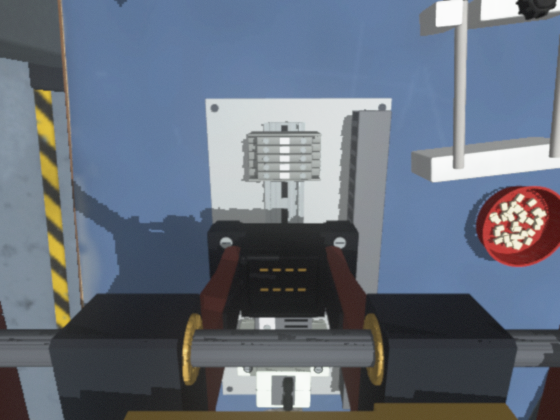

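```bash
cat >> h.py <<'E'
def pins(s,z,box):
    x0,x1,y0,y1=box; hsv=cv2.cvtColor(s['frame'],cv2.COLOR_RGB2HSV); m=cv2.inRange(hsv,(10,80,80),(30,255,255))
    k=np.zeros_like(m); k[y0:y1,x0:x1]=255; m&=k
    n,l,stt,c=cv2.connectedComponentsWithStats(m); c=c[1:][stt[1:,4]>=3]
    P=np.array([ray(s,p,z)[:2] for p in c]); print(len(c),np.round(c,1).tolist())
    return P
E
python3 - <<'E'
from h import *
s=load('k2'); P=pins(s,.172,(250,320,262,298)); print(toP(P.mean(0)),(P.max(0)-P.min(0)),toP([.5035,-.2441]))
press(0,.0705,.228,.216); st('end'); 
r.let_go(); p=r.sense()['tcp_pos']; r.servo_line([p[0],p[1],.32],speed=.25); r.wait(.2)
s=snap('wrist','k3'); st()
E
```

```text
8 [[263.5, 269.5], [276.5, 269.5], [289.0, 269.5], [301.5, 269.5], [264.0, 289.1], [276.0, 289.1], [289.0, 289.1], [301.0, 289.1]]
[-0.00168679  0.07213748] [0.01801675 0.01143308] [-1.68110999e-05  7.13964965e-02]
pre t36.6 tcp [ 0.5041 -0.2452  0.2301] ori [1.7984e+02 1.1000e-01 9.5210e+01] F [-0.3 -0.5 -1.4] M [-0.04 -0.04  0.05] op 0.0379
cmd 0.2260 z 0.2261 dF 0.4 Fxy [ 0.4 -0.2]
cmd 0.2240 z 0.2238 dF 0.2 Fxy [-0.5 -0.2]
cmd 0.2220 z 0.2219 dF -0.6 Fxy [ 0.2 -0.2]
cmd 0.2200 z 0.2199 dF 0.2 Fxy [-0.2  0. ]
cmd 0.2180 z 0.2179 dF -0.3 Fxy [0.1 0.1]
cmd 0.2160 z 0.2161 dF 0.5 Fxy [ 0.3 -0.1]
cmd 0.2140 z 0.2160 dF 11.3 Fxy [-4.  2.]
end t38.7 tcp [ 0.5036 -0.245   0.216 ] ori [1.7997e+02 3.0000e-02 9.5210e+01] F [-4.   2.   9.9] M [0.38 0.75 0.01] op 0.0380
 t40.5 tcp [ 0.5034 -0.2449  0.318 ] ori [-1.7985e+02 -1.1000e-01  9.5210e+01] F [ 0.7  0.3 -0.2] M [-0.05 -0.08 -0.04] op 0.0876
```

View pics/k3.png

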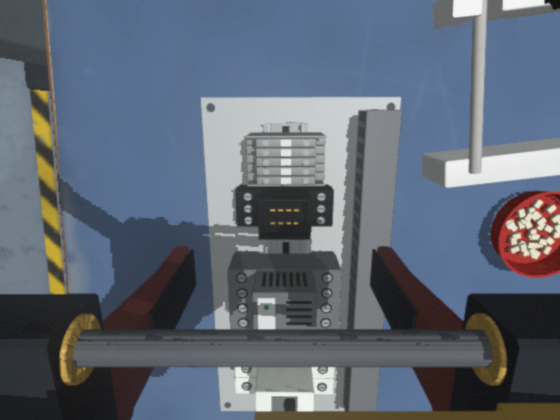

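```bash
python3 - <<'E'
from h import *
s=load('k3'); P=pins(s,.048,(260,310,203,230)); print('socket',toP(P.mean(0)),P.mean(0)); 
r.reach([.62,.08,.30],[180,0,90]); r.wait(.2); s=snap('wrist','r1'); st()
g=s['frame'][:280,160:420,::-1]; cv2.imwrite('pics/r1z.png',cv2.resize(g,None,fx=2.1,fy=2.1,interpolation=cv2.INTER_CUBIC))
E
```

```text
8 [[272.4, 209.9], [280.4, 209.9], [288.4, 209.9], [296.0, 210.0], [272.3, 222.9], [280.3, 222.9], [288.3, 222.9], [295.5, 223.0]]
socket [-0.00144281  0.07048874] [ 0.50216232 -0.2451335 ]
 t42.0 tcp [0.62   0.0789 0.3002] ori [1.7999e+02 1.0000e-02 8.9910e+01] F [-0.1 -0.5  1. ] M [-0.02 -0.1  -0.04] op 0.0877
```

View pics/r1z.png

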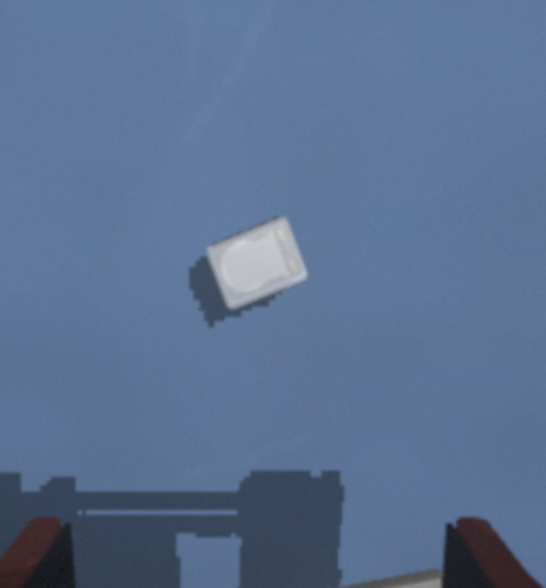

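```bash
python3 - <<'E'
from h import *
s=load('r1'); hsv=cv2.cvtColor(s['frame'],cv2.COLOR_RGB2HSV)
m=cv2.inRange(hsv,(0,0,120),(180,60,255)); m[:90]=0;m[170:]=0;m[:,:240]=0;m[:,325:]=0
c=max(cv2.findContours(m,0,1)[0],key=cv2.contourArea)[:,0]
P=np.array([ray(s,p,.044)[:2] for p in c.astype(float)]); rc=cv2.minAreaRect((P*1000).astype(np.float32)); print(rc); print(cv2.boxPoints(rc))
print(-s['R'].T@s['t'])
E
```

```text
((618.3463134765625, 143.855224609375), (27.31935691833496, 20.823841094970703), 21.402427673339844)
[[601.8291  148.56451]
 [609.4281  129.17667]
 [634.8635  139.14594]
 [627.2645  158.53378]]
[0.61874994 0.15482554 0.27981845]
```

```bash
python3 - <<'E'
from h import *
pick([.6183,.1439],111.4,.031,15,.33)
w=toW(0,.0705)
r.servo_line([w[0],w[1],.33],[180,0,YP],speed=.3); r.wait(.2); st('over')
s=snap('wrist','r2')
press(0,.0705,.256,.242,over=.0,fmax=15,step=.001); st('end'); snap('wrist','r3'); snap('side','r3d')
E
```

```text
down t43.2 tcp [0.6187 0.1435 0.1952] ori [1.7991e+02 2.0000e-02 1.1135e+02] F [0.5 0.3 0.2] M [ 0.   -0.16  0.01] op 0.0876
grab t44.2 tcp [0.6183 0.1439 0.1939] ori [-180.    -0.   111.4] F [ 0.5 -0.8 -0.2] M [-0.01 -0.11 -0.01] op 0.0280
up t45.2 tcp [0.6182 0.1439 0.3285] ori [-1.7987e+02 -3.0000e-02  1.1140e+02] F [ 0.5  0.1 -0.3] M [-0.03 -0.12  0.01] op 0.0277
over t46.9 tcp [ 0.504  -0.2441  0.33  ] ori [180.    -0.    95.31] F [ 1.   0.2 -1.1] M [-0.02 -0.1  -0.02] op 0.0279
pre t47.7 tcp [ 0.5041 -0.2452  0.2583] ori [1.7983e+02 1.2000e-01 9.5210e+01] F [-0.4 -0.  -0.8] M [-0.05 -0.04 -0.02] op 0.0280
cmd 0.2550 z 0.2553 dF 0.7 Fxy [ 0.5 -0.7]
cmd 0.2540 z 0.2538 dF -0.4 Fxy [ 0.3 -0.8]
cmd 0.2530 z 0.2529 dF 0.1 Fxy [-0.6 -0.4]
cmd 0.2520 z 0.2520 dF 1.0 Fxy [-0.6 -0.6]
cmd 0.2510 z 0.2509 dF 0.3 Fxy [-0.3  1.5]
cmd 0.2500 z 0.2500 dF 0.4 Fxy [-0.5 -0.2]
cmd 0.2490 z 0.2489 dF 1.6 Fxy [-0.9  0. ]
cmd 0.2480 z 0.2479 dF 0.8 Fxy [-0.3  0.6]
cmd 0.2470 z 0.2470 dF -0.3 Fxy [-0.2 -0.5]
cmd 0.2460 z 0.2459 dF 0.5 Fxy [0.2 0.3]
cmd 0.2450 z 0.2449 dF 0.4 Fxy [-0.3  0. ]
cmd 0.2440 z 0.2439 dF 0.7 Fxy [ 0.5 -0.5]
cmd 0.2430 z 0.2429 dF 1.2 Fxy [-0.8 -0.2]
cmd 0.2420 z 0.2420 dF 0.3 Fxy [0.4 0.2]
end t51.9 tcp [ 0.5036 -0.245   0.242 ] ori [-179.99   -0.     95.21] F [ 0.4  0.2 -0.5] M [ 0.   -0.06  0.  ] op 0.0279
```

View pics/r2.png

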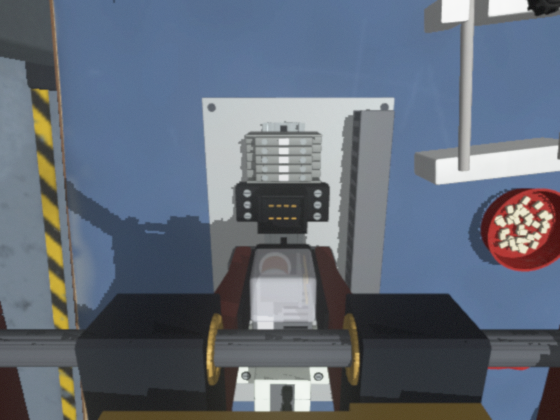

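View pics/r3.png

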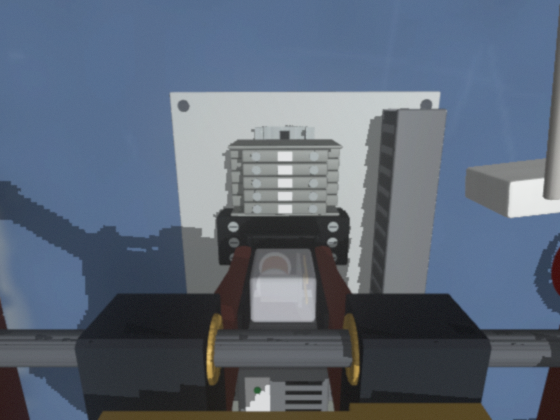

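Slid in with no resistance to the nominal depth. I'll press 2 mm further to confirm floor contact, release, and check everything.

```bash
python3 - <<'E'
from h import *
press(0,.0705,.242,.242,over=.002,fmax=15,step=.001); st('end')
r.let_go(); p=r.sense()['tcp_pos']; r.servo_line([p[0],p[1],.36],speed=.2)
w=toW(0,-.10); r.servo_line([w[0],w[1],.42],speed=.3); r.wait(.2); snap('wrist','f1')
r.reach([.40,.12,.45],[180,0,90]); r.wait(.3); s=snap('scene','f2'); d=snap('side','f3'); st()
a=cv2.resize(s['frame'][220:390,215:420,::-1],(400,332),interpolation=cv2.INTER_CUBIC); b=cv2.resize(d['frame'][170:253,230:350,::-1],(400,277),interpolation=cv2.INTER_CUBIC)
cv2.imwrite('pics/f23.png',np.hstack([a,np.vstack([b,np.zeros((55,400,3),np.uint8)])]))
for f,n,box in [('scene0','f2',None)]:
    for q in ['scene0','f2']:
        h=cv2.cvtColor(load(q)['frame'],cv2.COLOR_RGB2HSV); m=cv2.inRange(h,(0,150,60),(6,255,255))|cv2.inRange(h,(174,150,60),(180,255,255))
        n_,l,S,c=cv2.connectedComponentsWithStats(m); print(q,[(np.round(c[i],1).tolist(),int(S[i,4])) for i in range(1,n_) if S[i,4]>40])
E
```

```text
pre t52.5 tcp [ 0.5036 -0.245   0.242 ] ori [-180.      0.     95.21] F [ 0.5 -1.1 -0.7] M [-0.03 -0.1  -0.04] op 0.0278
cmd 0.2410 z 0.2419 dF 6.2 Fxy [-3.   0.1]
cmd 0.2400 z 0.2418 dF 9.4 Fxy [-4.   2.3]
end t53.1 tcp [ 0.5036 -0.245   0.2418] ori [1.7995e+02 4.0000e-02 9.5210e+01] F [-4.   2.3  8.8] M [ 0.43  0.78 -0.02] op 0.0278
 t58.2 tcp [0.4001 0.1199 0.4499] ori [-179.99    0.     89.98] F [ 0.3 -0.2 -0.2] M [-0.03 -0.11 -0.04] op 0.0878
scene0 [([352.9, 240.8], 348), ([393.1, 285.5], 227), ([393.0, 394.1], 239), ([413.0, 398.6], 210)]
f2 [([352.8, 240.9], 348), ([393.0, 285.6], 220), ([392.9, 394.1], 241), ([413.0, 398.5], 209)]
```

View pics/f1.png

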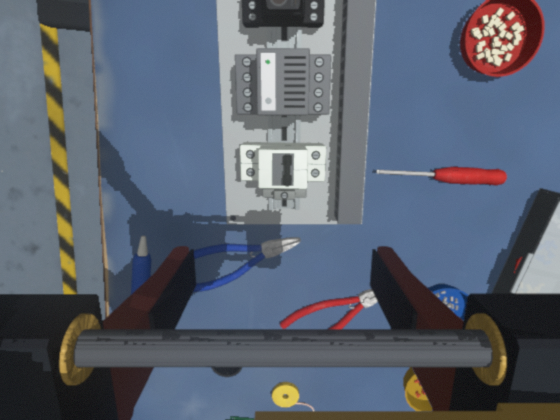

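View pics/f23.png

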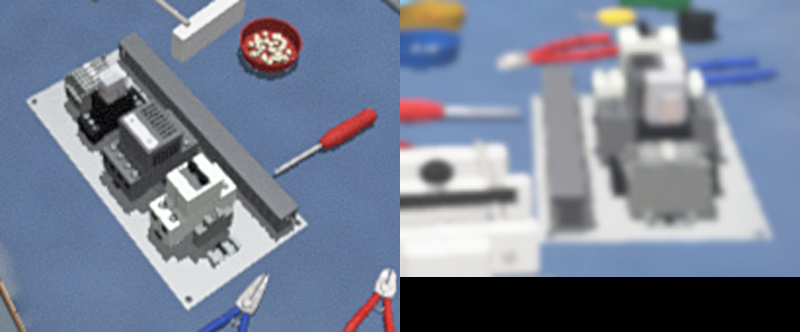

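```bash
python3 - <<'E'
from h import *
s=load('f1'); cv2.imwrite('pics/f1z.png',cv2.resize(s['frame'][0:220,210:380,::-1],None,fx=2.7,fy=2.7,interpolation=cv2.INTER_CUBIC))
s=load('k3'); cv2.imwrite('pics/k3z.png',cv2.resize(s['frame'][110:270,210:370,::-1],None,fx=3.6,fy=3.6,interpolation=cv2.INTER_CUBIC))
E
```

```text
(no output)
```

View pics/f1z.png

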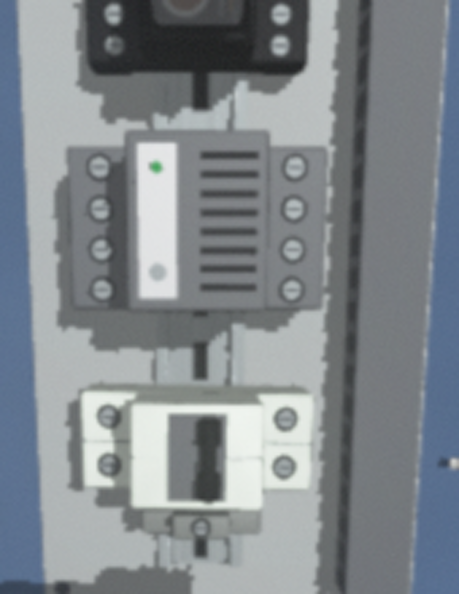

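View pics/k3z.png

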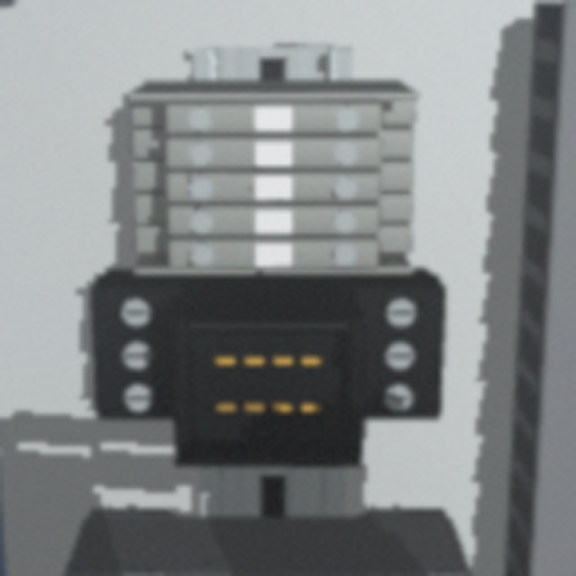

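```bash
python3 - <<'E'
from h import *
s=load('f1')
for n,x,y,z in [('brk+',97,393,.044),('brk-',97,488,.044),('sup+',80,148,.044),('sup-',88,306,.044),('bracket far top',200,530,.049),('sock-',95,70,.026)]: print(n,toP(ray(s,(210+x/2.7,y/2.7),z)))
s=load('k3')
for n,x,y,z in [('term face',272,270,.05),('sock+',120,276,.026),('sock-',120,418,.026)]: print(n,toP(ray(s,(210+x/3.6,110+y/3.6),z)))
E
```

```text
brk+ [-0.03767846 -0.05828496]
brk- [-0.03867403 -0.09372646]
sup+ [-0.0411749   0.02476625]
sup- [-0.04003624 -0.02748719]
bracket far top [ 0.0002036  -0.10877166]
sock- [-0.0370677   0.05257683]
term face [-0.00048168  0.09453389]
sock+ [-0.03337319  0.08813261]
sock- [-0.03440411  0.05562033]
```

```bash
python3 - <<'E'
from h import *
st(); r.hand_in()
E
```

```text
t58.2 tcp [0.4001 0.1199 0.4499] ori [-179.99    0.     89.98] F [ 0.3 -0.2 -0.2] M [-0.03 -0.11 -0.04] op 0.0878
the job is handed in; nothing more can be done
```

The breaker, supply and socket are on the rail, the relay is plugged into the socket, and I handed the job in at 58 s. The hand-in gives no verdict, so what follows rests on my own checks.

- **Seating:** Each module stopped within 0.2 mm of its expected seated height, with about 8–11 N of pressing force. Side force was small, at most about 4 N. The relay met no resistance down to full depth, and a further 2 mm push met the socket floor at about 9 N.
- **Spacing along the rail, from the wrist pictures:**

| Gap | Measured |
|---|---|
| Breaker to end bracket | about 5–6 mm |
| Socket to terminal blocks | about 4–6 mm |
| Supply to breaker | about 30 mm |
| Supply to socket | about 28 mm or more |

- **Bystanders:** The red areas of the screwdriver and dish are within 0.2 pixel of where they were at the start.
- **One disagreement:** The wrist camera showed the socket's pins about 1.5 mm off the rail's midline, in the hand and again once seated. I took this as camera calibration bias, because the jaws centre the part and it went down without side force. It is inside the 4 mm limit either way.
- **Not checked:** After release I looked at the relay only in the overview pictures, where it stands upright in the socket. I did not measure its final pose. The end bracket was partly hidden behind the breaker, so its face position comes from the earlier pictures of the empty rail.

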